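# Index the length stop to the marked hole

## Task

Move the blue length stop on its rail to the hole marked by the red flag. Slide its yellow lock fully open, pull up the red plunger knob, move the stop until the plunger is over the hole beside the red flag, then press the pin fully home there; its spring is tired and pushes the pin back up a little, so finish while still holding the red knob with the fingers and keeping the pin pressed fully home. Leave the oil can, the wrench and the drill chuck alone.

Things in the scene. Friction and masses are not known exactly. Their poses are not given: they have to be found in the camera images.
- rail: Fixed index rail, placed and turned anew each time: base plate 130 x 340 x 12 mm under a square aluminium tube 36 mm wide, top at 48 mm. Origin: on the bench below the middle one of five holes; y runs along the tube (y = -200 to 120 mm), z up. Holes in the tube's top at y = -80, -40, 0, 40, 80 mm, each 13 mm long along the rail, for a round-tipped 10 mm pin.
- carriage (a joint): Slide of the blue sleeve (60 mm wide, top 60 mm above the bench) along the rail's +y, m: 0 = plunger over the middle hole, where it starts pinned; range +-0.09; friction about 2 N. It reaches from 120 mm on the -y side of the plunger to 35 mm on the +y side; a steel stop plate, at most 56 mm high, sticks out to the rail's x = -60 mm. The pin in a hole locks it.
- plunger (a joint): Height of the plunger, m: 0 = pin fully home, 16 mm deep. Left alone over a hole it rests near 0.005: its tired spring (700 N/m) pushes it up from below that and down from above it. About 3.5 N down keeps it home, about 11 N up lifts it to 0.02. Above 0.016 the pin is clear of the tube; top stop 0.026. With the yellow lock shut it cannot pass about 0.008. Off a hole it lies on the tube at 0.016.
- knob_mid (a point): Middle of the red plunger knob, an upright cylinder 28 mm in diameter and 40 mm tall, on the plunger's axis; it rides up and down with the plunger and along with the sleeve. With the pin home it is 115 mm above the bench (knob from 95 to 135 mm). Below it is the fork of the lock (top at 88 mm).
- knob: The same red knob; origin at the centre of its underside; axes parallel to the rail's.
- lock (a joint): Travel in m of the yellow slide lock, which rides on the sleeve: 0 = shut (its steel fork lies over the plunger's brass collar), 0.03 = fully open, at its end stop. It opens by moving along the rail's -y, away from the knob; friction about 2 N. Shut or nearly shut at the start (0 to 0.006).
- lock_top (a point): Centre of the top of the lock's yellow grip, a block 28 mm across the rail, 20 mm along it, 40 mm tall; its top is 105 mm and the sleeve's top beneath it 60 mm above the bench. Shut, it is 60 mm from the plunger's axis, on the -y side; fully open 90 mm.
- red_flag: Red block 30 x 14 x 22 mm on the base plate at the rail's x = +62 mm (far side), fixed; origin: centre of its underside, 12 mm above the bench; axes parallel to the rail's. It stands level with the hole to use (same y in the rail's frame). Three black blocks of the same shape stand beside the other outer holes.
- oil_can: Yellow oil can, 60 mm in diameter, 100 mm tall, loose, bystander; origin at the centre of its underside.
- wrench: Steel wrench lying on the bench beyond the rail, loose, bystander; about 180 mm long along its x axis.
- chuck: Steel drill chuck standing on the bench, 44 mm in diameter and 62 mm tall, loose, bystander; origin at the centre of its underside.

How it is judged:
On the way, in this order (a step that is already met when the one before it is completed fails the run):
1. the yellow lock is slid open (value of joint lock above 0.025 m), for 0.2 s.
2. the plunger is pulled clear of its hole (value of joint plunger above 0.016 m), for 0.2 s.
At the end, for the whole second after the job is handed in: The knob is level with the red flag along the rail (within 6 mm), the pin is pressed home to within 2.5 mm, and the fingers are still on the red knob with at least 2 N (y of knob_mid in the frame of red_flag between -0.006 and 0.006 m and value of joint plunger below 0.0025 m and contact force between the fingers and knob above 2 N); the arm keeps its last pose, push and grip.
It fails at once if the oil can is knocked or moved more than 20 mm (distance of oil_can from where it was at the start of the episode above 0.02 m).
It fails at once if the wrench is knocked or moved more than 20 mm (distance of wrench from where it was at the start of the episode above 0.02 m).
It fails at once if the drill chuck is knocked or moved more than 20 mm (distance of chuck from where it was at the start of the episode above 0.02 m).
It also fails if it takes over 43 s, if anything falls off the work surface, if the arm or the gripper's body presses on something with over 40 N, if the wrist force passes 120 N, or if a joint passes its speed limit or range.

## Robot

A 7-joint arm with a two-finger parallel gripper is mounted at the origin on the work surface. World frame = base frame: x ahead of the robot, y to its left, z up, the work surface at z = 0. Lengths are in m, angles in rad, forces in N, time in s.
With the tool pointing down it reaches from about 0.4 to 0.85 m from the base axis. Payload 4.5 kg.
Tool frame: the origin (TCP) lies on the centre line of the jaws, within the pads' length; the fingertips stand 14 mm ahead of it and the grasp point (between the pads) lies 5 mm behind it; z points along the fingers, y is the line along which they close (so a half turn about z gives the same grasp; the last joint's range is limited). The gripper opens to 85 mm and grips with 20 to 120 N. Pads are 22 mm wide; open, the fingers measure 114 mm over their backs; the gripper's body (76 mm by 85 mm) begins 54 mm behind the grasp point. The pads swing forward as they close: fully open they stand 13 mm farther back than shut.
Start: joints at [1.303, 0.689, -0.195, 1.565, 0.157, 0.902, -0.215], TCP at [0.186, -0.597, 0.245] pointing down, gripper open.
Joint ranges: [-3.01, 3.01], [-0.46, 2.08], [-1.47, 1.51], [0.13, 2.56], [-1, 4.14], [0.04, 2.09], [-2.66, 2.66]. Speed limits (rad/s): [2.57, 2.57, 3.14, 3.14, 3.14, 3.14, 3.14].

## Interface

Orientations are given as a rotation vector (axis times angle).
In Python, from plant import ctrl gives the robot as it stands.
- The arm moves only by the tool carry_out, never from a script. Its argument "plan" is a list of rows, each an object of numbers: "dx", "dy", "dz": the shift along the tool's x, y, z in mm; "ax", "ay", "az": the turn, a rotation vector about the tool's x, y, z in degrees. In form: [{"dx": .., "dy": .., "dz": .., "ax": .., "ay": .., "az": ..}, ...]. A call has 1 to 12 rows; each row is the pose to reach, as a shift and turn from the pose commanded when the call began, along the tool's axes at that moment; what a row does not reach only later rows make up. A row lasts 1/12 s, in which the tool goes at most 41.7 mm and 7.16 degrees, less where a joint would pass 70% of its speed; a pose out of reach is approached as far as the arm can. A call with a gripper value outside its range is refused whole. "fingers" is the opening, from 0 (shut) to 1 (fully open), set as the call begins (left out, the last holds). The fingers move at their own pace and stop on an object; "force" is the grip in N (left out, the last holds). Time passes only in rows, so rows that repeat a pose let the fingers close. It gives the time, the measured TCP pose, the force, the opening and the grip force at its end, in the units of the state.
- ctrl.get_state(): the state, without advancing time (a new reading comes with each control period).
- ctrl.get_image(name): name is "scene" or "top" or "wrist"; returns a dict with "image" (480x640x3 uint8, red, green, blue), "z_map" (480x640 float32, m along the optical axis (not along the pixel's ray), 0 where there is no reading), "mtx" (3x3 intrinsics, pixels), "k1" (the pictures are not rectified: a ray, as slopes to the right and down, at radius r is drawn at 1 + k1 r^2 times it, then the intrinsics apply), "R" (3x3) and "t" (3): a world point X has camera coordinates R X + t. Camera axes: x right, y down, z forward; pixel columns grow to the right and rows downward; lengths in m; the calibration is good to about 2 mm. A picture is of the moment at which its call begins.
- ctrl.job_done(): hands the job in; it is judged then, once.
The state is a dict: "t": time; "q": joint angles; "joint_vel": joint speeds; "joint_efforts": joint torques, N m; "tcp_pos": TCP position; "eef_rot": TCP orientation; "contact_force": force on the tool from outside, world axes, zero at the start; "torque": the same for the moment, N m; "grip_width": finger opening in m; "gripper_force": force on a finger pad.
Only numpy, scipy, OpenCV 4.12 (cv2) and the standard library are available. Lean on these libraries where they do the work, as an engineer would, in place of code of your own. Each camera call takes 0.05 s, during which the arm holds its last target. There are 200 camera calls.

## Working session

There is one attempt and no reset: what is moved stays moved. The work goes in short steps, Python scripts to look and compute and a tool call to move; the robot and the scene stay as the last step left them, time stands still between calls to the robot, and variables do not carry over. Pictures are saved under pics/ and viewed, at most 10 in all, crops included, and the job is handed in when it is done.

Besides the shell and the picture viewer there is one more tool, called after "Emit:" as name(argument=value, ...) on one line, values as JSON. carry_out: Moves the arm, as the interface text tells. Its arguments: {"type":"object","properties":{"plan":{"type":"array","items":{"type":"object","properties":{"dx":{"type":"number"},"dy":{"type":"number"},"dz":{"type":"number"},"ax":{"type":"number"},"ay":{"type":"number"},"az":{"type":"number"}}}},"fingers":{"type":"number"},"force":{"type":"number"}},"required":["plan"]}

```bash
ls; mkdir -p pics; cat > h.py <<'E'
import numpy as np, cv2
from plant import ctrl
from scipy.spatial.transform import Rotation as Ro
def save(n,f): 
    d=ctrl.get_image(n); cv2.imwrite(f,d['image'][:,:,::-1]); np.savez(f[:-4]+'.npz',**d); return d
def ray(d,u,v):
    K=d['mtx']; x=(u-K[0,2])/K[0,0]; y=(v-K[1,2])/K[1,1]
    rd=np.hypot(x,y); r=rd
    for _ in range(20): r=rd/(1+d['k1']*r*r)
    s=r/rd if rd>0 else 1
    return np.array([x*s,y*s,1.])
def pix2z(d,u,v,z):
    R,t=d['R'],d['t']; c=-R.T@t; w=R.T@ray(d,u,v); return c+w*(z-c[2])/w[2]
def pts(d,mask):
    vs,us=np.nonzero(mask&(d['z_map']>0)); 
    P=np.array([ray(d,u,v)*d['z_map'][v,u] for u,v in zip(us,vs)]).reshape(-1,3)
    return (P-d['t'])@d['R']
def proj(d,X):
    c=d['R']@X+d['t']; x=c[:2]/c[2]; s=1+d['k1']*(x@x); return d['mtx'][:2,:2]@(x*s)+d['mtx'][:2,2]
E
python3 - <<'E'
from h import *
a=save('scene','pics/s0.png');b=save('top','pics/t0.png')
s=ctrl.get_state();print({k:np.round(v,3) for k,v in s.items()})
cv2.imwrite('pics/st0.png',cv2.resize(np.hstack([a['image'],b['image']])[:,:,::-1],(800,300)))
E
```

```text
pics
{'t': np.float64(0.1), 'q': array([ 1.303,  0.69 , -0.195,  1.566,  0.157,  0.902, -0.215]), 'joint_vel': array([ 0.002, -0.003, -0.001, -0.002,  0.   ,  0.001,  0.001]), 'joint_efforts': array([-5.0000e-03, -5.4061e+01, -1.2720e+00, -1.5899e+01,  9.0000e-03,
        4.0000e-03,  0.0000e+00]), 'tcp_pos': array([ 0.186, -0.596,  0.245]), 'eef_rot': array([-3.104e+00, -4.720e-01,  1.000e-03]), 'contact_force': array([-0.876,  0.316, -0.28 ]), 'torque': array([-0.03 , -0.005, -0.009]), 'gripper_force': np.float64(0.0), 'grip_width': np.float64(0.085)}
```

View pics/t0.png

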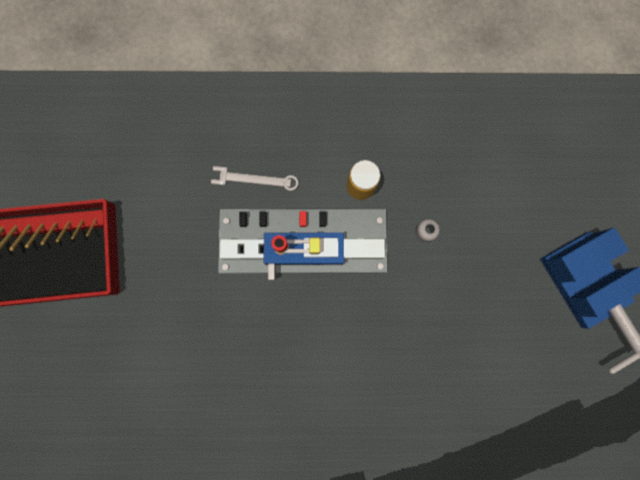

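View pics/s0.png

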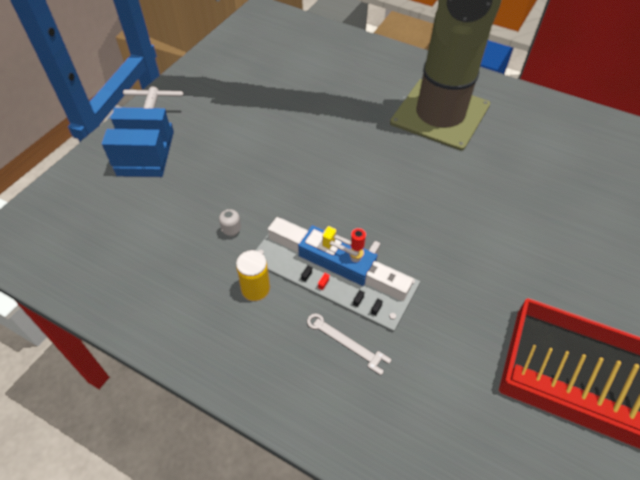

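The top view shows the rail nearly along the world y axis. The knob is at about (279,243), the yellow grip at (316,245) and the red flag at (303,218), which is the hole at rail y=-40. The oil can is at (365,178), the chuck at (428,230) and the wrench at (255,180).

```bash
cat >> h.py <<'E'
def masks(d):
    h=cv2.cvtColor(d['image'],cv2.COLOR_RGB2HSV).astype(int); H,S,V=h[...,0],h[...,1],h[...,2]
    return dict(red=((H<8)|(H>172))&(S>150)&(V>70),yel=(H>22)&(H<35)&(S>140)&(V>90),blue=(H>100)&(H<125)&(S>140)&(V>60))
def blobs(d,m,box,amin=15):
    mm=np.zeros(m.shape,np.uint8); x0,y0,x1,y1=box; mm[y0:y1,x0:x1]=m[y0:y1,x0:x1]
    n,L,st,ce=cv2.connectedComponentsWithStats(mm)
    return [(ce[i].round(1),st[i],L==i) for i in range(1,n) if st[i,4]>=amin]
E
python3 - <<'E'
from h import *
np.set_printoptions(precision=4,suppress=True)
for f,box in (('pics/t0.npz',(200,190,400,290)),('pics/s0.npz',(220,200,430,340))):
    d=dict(np.load(f)); M=masks(d); print(f,'cam',-d['R'].T@d['t'])
    for c in M:
        for ce,st,m in blobs(d,M[c],box):
            P=pts(d,m); zt=np.percentile(P[:,2],95); T=P[P[:,2]>zt-.006]
            print(c,ce,st,'ztop %.4f'%zt,'mid',(T.min(0)+T.max(0))/2,'med',np.median(T,0), 'all',P.min(0),P.max(0))
    if 't0' in f:
        # base-plate / blocks: tube white edge direction via blue minAreaRect
        for ce,st,m in blobs(d,M['blue'],box,200):
            P=pts(d,m);T=P[(P[:,2]>.055)&(P[:,2]<.066)]; print('blue rect',cv2.minAreaRect((T[:,:2]*1000).astype(np.float32)))
        g=d['image'].astype(int); bl=(g.max(2)<35)
        for ce,st,m in blobs(d,bl,(225,205,340,230),20): print('black',ce,st,pix2z(d,ce[0],ce[1],.034))
        ce=[x for x in blobs(d,M['red'],(290,205,320,230))][0][0]; print('redflag',ce,pix2z(d,*ce,.034))
E
```

```text
pics/t0.npz cam [ 0.4499 -0.0305  1.0553]
red [302.5 218.5] [300 212   6  14  84] ztop 0.0367 mid [ 0.6218 -0.0095  0.0351] med [ 0.6221 -0.0105  0.0333] all [ 0.6086 -0.0145  0.0281] [ 0.6352 -0.0044  0.0395]
red [279.3 243.5] [272 236  16  16 140] ztop 0.1421 mid [0.5608 0.0299 0.1399] med [0.5599 0.0298 0.1397] all [0.5477 0.0174 0.1063] [0.5725 0.0424 0.1433]
yel [314.  244.7] [310 239   9  14  71] ztop 0.1067 mid [ 0.5595 -0.0322  0.1045] med [ 0.5639 -0.0322  0.1038] all [ 0.5474 -0.0396  0.0985] [ 0.5718 -0.0248  0.1079]
blue [300.4 251.2] [ 263  233   81   31 1047] ztop 0.0628 mid [ 0.5605 -0.012   0.0608] med [0.5461 0.0004 0.0597] all [ 0.531  -0.0879  0.0105] [0.589  0.0705 0.0649]
blue [296. 246.] [290 245  13   3  39] ztop 0.0622 mid [0.5634 0.0024 0.0597] med [0.5635 0.0025 0.0594] all [ 0.5611 -0.0092  0.0562] [0.5658 0.014  0.0632]
blue rect ((560.7090454101562, -12.012466430664062), (152.0499267578125, 56.85870361328125), 89.73847198486328)
black [244.9 219.8] [241 213   6  13  26] [0.619  0.1048 0.034 ]
redflag [302.5 218.5] [ 0.6214 -0.0095  0.034 ]
pics/s0.npz cam
[... 151 characters left out ...]
-0.001 ] [0.5759 0.0489 0.1425]
red [323.3 280.8] [318 273  11  16 100] ztop 0.0362 mid [ 0.6235 -0.0044  0.0337] med [ 0.6245 -0.0044  0.0328] all [ 0.6084 -0.0108  0.0171] [0.6393 0.0025 0.0372]
yel [328.3 236.1] [323 227  13  21 184] ztop 0.1056 mid [ 0.5627 -0.0277  0.1041] med [ 0.5626 -0.0272  0.1032] all [ 0.4751 -0.0755 -0.0027] [ 0.5777 -0.018   0.1086]
yel [257.  277.9] [240 269  27  19 151] ztop 0.0903 mid [ 0.7072 -0.1132  0.0886] med [ 0.7134 -0.1023  0.0876] all [ 0.6882 -0.1325  0.043 ] [ 0.7263 -0.0938  0.0928]
blue [338.4 261.3] [ 299  226   78   59 1340] ztop 0.0610 mid [ 0.563  -0.0067  0.0597] med [0.5797 0.0211 0.0588] all [ 0.5326 -0.085   0.0211] [0.5935 0.0696 0.0643]
```

```bash
cat >> h.py <<'E'
def rel(p,yaw,s=None):
    "shift (mm) and turn (deg) in tool axes to reach pos p, tool down, tool x at yaw (deg)"
    s=s or ctrl.get_state(); R0=Ro.from_rotvec(s['eef_rot']); y=np.radians(yaw)
    x=np.array([np.cos(y),np.sin(y),0]); z=np.array([0,0,-1.]); G=Ro.from_matrix(np.c_[x,np.cross(z,x),z])
    return np.round(R0.inv().apply(np.array(p)-s['tcp_pos'])*1000,1), np.round(np.degrees((R0.inv()*G).as_rotvec()),2)
E
python3 -c "
from h import *
print(rel([.5605,-.03,.24],90))"
```

```text
(array([ 526.3, -429.2,    5.2]), array([-8.00e-02, -6.00e-02, -7.27e+01]))
```

Emit:
carry_out(plan=[{"dx": 526,"dy": -429,"dz": 5,"az": -72.7},{"dx": 526,"dy": -429,"dz": 5,"az": -72.7},{"dx": 526,"dy": -429,"dz": 5,"az": -72.7},{"dx": 526,"dy": -429,"dz": 5,"az": -72.7},{"dx": 526,"dy": -429,"dz": 5,"az": -72.7},{"dx": 526,"dy": -429,"dz": 5,"az": -72.7},{"dx": 526,"dy": -429,"dz": 5,"az": -72.7},{"dx": 526,"dy": -429,"dz": 5,"az": -72.7},{"dx": 526,"dy": -429,"dz": 5,"az": -72.7},{"dx": 526,"dy": -429,"dz": 5,"az": -72.7},{"dx": 526,"dy": -429,"dz": 5,"az": -72.7},{"dx": 526,"dy": -429,"dz": 5,"az": -72.7}])

```text
schema error: expected keys dx, dy, dz, ax, ay, az
```

```bash
python3 -c "
from h import *
s=ctrl.get_state();print(s['t'],s['tcp_pos'],s['q'],s['joint_vel'],rel([.5605,-.03,.24],90))"
```

```text
0.1 [ 0.18557304 -0.59623269  0.24456467] [ 1.3028121   0.68990045 -0.19453843  1.56623928  0.15728415  0.90248676
 -0.21509015] [ 1.51031025e-03 -3.49676417e-03 -9.64991543e-04 -1.86901531e-03
  6.79691578e-05  1.24929987e-03  6.45882642e-04] (array([ 526.3, -429.2,    5.2]), array([-8.00e-02, -6.00e-02, -7.27e+01]))
```

Emit:
carry_out(plan=[{"dx": 526,"dy": -429,"dz": 5,"ax": 0,"ay": 0,"az": -72.7},{"dx": 526,"dy": -429,"dz": 5,"ax": 0,"ay": 0,"az": -72.7},{"dx": 526,"dy": -429,"dz": 5,"ax": 0,"ay": 0,"az": -72.7},{"dx": 526,"dy": -429,"dz": 5,"ax": 0,"ay": 0,"az": -72.7},{"dx": 526,"dy": -429,"dz": 5,"ax": 0,"ay": 0,"az": -72.7},{"dx": 526,"dy": -429,"dz": 5,"ax": 0,"ay": 0,"az": -72.7},{"dx": 526,"dy": -429,"dz": 5,"ax": 0,"ay": 0,"az": -72.7},{"dx": 526,"dy": -429,"dz": 5,"ax": 0,"ay": 0,"az": -72.7},{"dx": 526,"dy": -429,"dz": 5,"ax": 0,"ay": 0,"az": -72.7},{"dx": 526,"dy": -429,"dz": 5,"ax": 0,"ay": 0,"az": -72.7},{"dx": 526,"dy": -429,"dz": 5,"ax": 0,"ay": 0,"az": -72.7},{"dx": 526,"dy": -429,"dz": 5,"ax": 0,"ay": 0,"az": -72.7}])

```text
t: 1.1
tcp_pos: [0.4623, -0.1782, 0.2414]
eef_rot: [-2.22, -2.222, 0.0]
contact_force: [1.4, 0.0, -0.5]
grip_width: 0.0853
gripper_force: 0.0
```

```bash
python3 -c "
from h import *
s=ctrl.get_state();print(s['t'],s['tcp_pos'],s['q'],s['joint_vel'],rel([.5605,-.03,.24],90))"
```

```text
1.1 [ 0.46225462 -0.17821764  0.24135672] [ 0.60734152  0.56465943 -0.5209097   1.94220319  0.40599419  0.73964962
 -0.15104336] [-1.06382492  0.10707169  0.08929963 -0.25275665 -0.04240165  0.11164643
 -0.91991846] (array([148.2,  98.3,   1.3]), array([-0.04, -0.01,  0.04]))
```

Emit:
carry_out(plan=[{"dx": 148,"dy": 98,"dz": 1,"ax": 0,"ay": 0,"az": 0},{"dx": 148,"dy": 98,"dz": 1,"ax": 0,"ay": 0,"az": 0},{"dx": 148,"dy": 98,"dz": 1,"ax": 0,"ay": 0,"az": 0},{"dx": 148,"dy": 98,"dz": 1,"ax": 0,"ay": 0,"az": 0},{"dx": 148,"dy": 98,"dz": 1,"ax": 0,"ay": 0,"az": 0},{"dx": 148,"dy": 98,"dz": 1,"ax": 0,"ay": 0,"az": 0}])

```text
t: 1.6
tcp_pos: [0.5616, -0.0265, 0.2406]
eef_rot: [-2.213, -2.228, -0.006]
contact_force: [0.8, -0.6, 0.2]
grip_width: 0.0852
gripper_force: 0.0
```

```bash
python3 -c "
from h import *
d=save('wrist','pics/w1.png')
s=ctrl.get_state();print(s['t'],s['tcp_pos'],s['joint_vel'],-d['R'].T@d['t'],d['mtx'],d['k1'])"
```

```text
1.65 [ 0.56008276 -0.02998596  0.24020928] [ 0.05463154 -0.01420344  0.04490749  0.03872536  0.00904041  0.0082096
  0.00614967] [0.56159993 0.0575367  0.36974632] [[396.45585395   0.         319.91940048]
 [  0.         396.45585395 232.34128812]
 [  0.           0.           1.        ]] -0.0007914029721880614
```

View pics/w1.png

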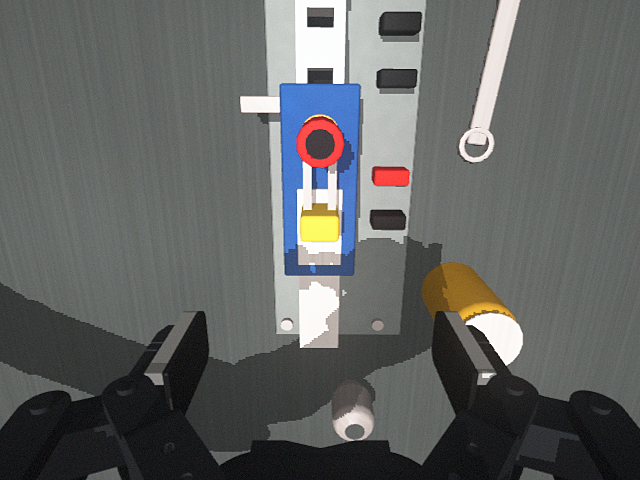

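The wrist view shows the knob top at about (320,144), the yellow grip at (320,223), the red flag at (391,177) and black blocks at (388,220), (396,78) and (400,24). The rail runs along image rows with very little yaw.

```bash
cat > meas.py <<'E'
from h import *
np.set_printoptions(precision=4,suppress=True)
def measure(d,top=True):
    M=masks(d); out={}
    for c in('red','yel'):
        for ce,st,m in blobs(d,M[c],(240,0,430,400),150):
            P=pts(d,cv2.erode(m.astype(np.uint8),np.ones((3,3)))>0); zt=np.percentile(P[:,2],90); T=P[abs(P[:,2]-zt)<.005]
            z=np.median(T[:,2]); 
            # top-face outline: rays of top pixels onto z plane
            q=(T[:,:2]*1000).astype(np.float32); r=cv2.minAreaRect(q); e=cv2.minEnclosingCircle(q)
            print(c,ce,'ztop %.4f'%z,'rect',np.round(r[0],1),np.round(r[1],1),round(r[2],1),'circ',np.round(e[0],1),round(e[1],1))
    P=pts(d,M['blue']&(np.indices(M['blue'].shape)[0]<300)); T=P[abs(P[:,2]-.06)<.004]; q=(T[:,:2]*1000).astype(np.float32)
    print('sleeve z',np.median(T[:,2]),cv2.minAreaRect(q))
    x=[];
    for v in range(95,270,8):
        u=np.nonzero(M['blue'][v,250:370])[0]+250
        if len(u)>8: x.append([*pix2z(d,u.min()-.5,v,.06)[:2],*pix2z(d,u.max()+.5,v,.06)[:2]])
    x=np.array(x)
    for k in(0,2):
        y=x[:,k+1];f=np.polyfit(y,x[:,k],1); g=abs(np.polyval(f,y)-x[:,k])<.002; f=np.polyfit(y[g],x[g,k],1); print('edge yaw deg',np.degrees(np.arctan(-f[0])),'x at y=0',f[1],g.sum())
E
python3 - <<'E'
from meas import *
d1=dict(np.load('pics/w1.npz')); measure(d1)
d=save('wrist','pics/w2.png'); print('--'); measure(d); s=ctrl.get_state(); print(s['t'],s['tcp_pos'])
g=d['image'].astype(int).max(2)<45; P=pts(d,np.ones(g.shape,bool)&(np.indices(g.shape)[1]>360)&(np.indices(g.shape)[1]<430)&(np.indices(g.shape)[0]<235))
T=P[abs(P[:,2]-.034)<.006]; T=T[(T[:,0]>.59)&(T[:,0]<.65)]
for lo in np.unique(np.round(T[:,1]/.04)): 
    t=T[np.round(T[:,1]/.04)==lo]; print(lo,len(t),t.min(0),t.max(0),(t.min(0)+t.max(0))/2)
E
```

```text
red [319.8 141.2] ztop 0.1401 rect [562.3  32.9] [26.2 25.2] 89.4 circ [562.   32.9] 13.3
red [390.3 176. ] ztop 0.0342 rect [623.3  -6.7] [28.8 12.6] 0.1 circ [623.5  -6.7] 15.0
yel [319.3 228.3] ztop 0.1046 rect [562.4 -30.1] [17.6 24.8] 88.9 circ [562.  -30.2] 14.1
sleeve z 0.06028867028713183 ((562.3406982421875, -9.767692565917969), (59.21425247192383, 153.01393127441406), 0.2780461609363556)
edge yaw deg 0.23035220480048713 x at y=0 0.5328152746073412 20
edge yaw deg -0.05369154346307523 x at y=0 0.5914142180630829 20
--
red [322.4 134.8] ztop 0.1401 rect [561.9  32.8] [25.2 25.3] 45.6 circ [561.8  32.8] 13.3
red [392.9 171. ] ztop 0.0342 rect [623.2  -6.6] [28.9 12.2] 0.1 circ [623.1  -6.8] 14.8
yel [321.6 223.4] ztop 0.1047 rect [562.  -30.2] [24.8 17.5] 0.6 circ [562.  -29.8] 14.2
sleeve z 0.060268779857153995 ((562.2933349609375, -9.771438598632812), (59.11503601074219, 153.177001953125), 0.17010675370693207)
edge yaw deg 0.22413817216504542 x at y=0 0.5328363196383459 20
edge yaw deg 0.06264219417792237 x at y=0 0.5914082192068281 20
1.7 [ 0.5592 -0.0323  0.24  ]
-1.0 563 [ 0.6087 -0.0544  0.028 ] [ 0.639  -0.04    0.0361] [ 0.6238 -0.0472  0.0321]
-0.0 602 [ 0.6087 -0.0149  0.0282] [ 0.6387 -0.0004  0.0366] [ 0.6237 -0.0077  0.0324]
2.0 725 [0.6085 0.0657 0.0288] [0.6387 0.079  0.0369] [0.6236 0.0723 0.0328]
3.0 871 [0.6085 0.1052 0.028 ] [0.6388 0.1193 0.0376] [0.6237 0.1123 0.0328]
```

Emit:
carry_out(plan=[{"dx": 0,"dy": 1.5,"dz": 40,"ax": 0,"ay": 0,"az": 0},{"dx": 0,"dy": 1.5,"dz": 80,"ax": 0,"ay": 0,"az": 0},{"dx": 0,"dy": 1.5,"dz": 113,"ax": 0,"ay": 0,"az": 0},{"dx": 0,"dy": 1.5,"dz": 134,"ax": 0,"ay": 0,"az": 0},{"dx": 0,"dy": 1.5,"dz": 145,"ax": 0,"ay": 0,"az": 0},{"dx": 0,"dy": 1.5,"dz": 148,"ax": 0,"ay": 0,"az": 0},{"dx": 0,"dy": 1.5,"dz": 148,"ax": 0,"ay": 0,"az": 0},{"dx": 0,"dy": 1.5,"dz": 148,"ax": 0,"ay": 0,"az": 0}], fingers=0.7)

```text
t: 2.37
tcp_pos: [0.5621, -0.0325, 0.0939]
eef_rot: [2.222, 2.219, 0.002]
contact_force: [0.5, 0.2, 0.3]
grip_width: 0.0599
gripper_force: 0.0
```

```bash
python3 -c "
from meas import *
d=save('wrist','pics/w3.png')
M=masks(d)
s=ctrl.get_state();print(s['t'],s['tcp_pos'],s['joint_vel'],s['eef_rot'])
measure(d)"
```

```text
2.4167 [ 0.5623 -0.0323  0.0941] [-0.0029 -0.0042 -0.0006 -0.001   0.0018 -0.0019 -0.003 ] [2.221 2.219 0.003]
red [315.8 181.1] ztop 0.1400 rect [561.9  32.4] [26.4 26.8] 41.3 circ [561.9  32.6] 13.6
red [417.8 215.3] ztop 0.0340 rect [612.9  -6.8] [ 8.9 13.1] 1.2 circ [613.9  -6.7] 7.2
yel [316.7 340.1] ztop 0.1044 rect [561.1 -29. ] [17.1 24.4] 87.2 circ [560.9 -30.1] 13.8
sleeve z 0.060267383517868395 ((562.1729736328125, 15.044544219970703), (59.546241760253906, 104.34769439697266), 0.11461227387189865)
edge yaw deg -2.6663059871889865 x at y=0 0.5332196177661258 16Traceback (most recent call last):
  File "<string>", line 6, in <module>
    measure(d)
    ~~~~~~~^^^
  File "meas.py", line 20, in measure
    y=x[:,k+1];f=np.polyfit(y,x[:,k],1); g=abs(np.polyval(f,y)-x[:,k])<.002; f=np.polyfit(y[g],x[g,k],1); print('edge yaw deg',np.degrees(np.arctan(-f[0])),'x at y=0',f[1],g.sum())
                                                                               ~~~~~~~~~~^^^^^^^^^^^^^^^
    raise TypeError("expected non-empty vector for x")
TypeError: expected non-empty vector for x
```

View pics/w3.png

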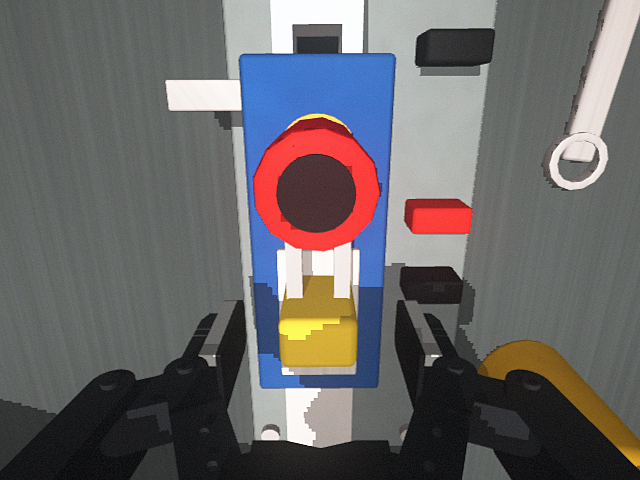

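The fingers straddle the yellow grip, which sits around (318,330), and the knob at (316,190) is well clear. I'll close now.

Emit:
carry_out(plan=[{"dx": 0,"dy": 0,"dz": 0,"ax": 0,"ay": 0,"az": 0},{"dx": 0,"dy": 0,"dz": 0,"ax": 0,"ay": 0,"az": 0},{"dx": 0,"dy": 0,"dz": 0,"ax": 0,"ay": 0,"az": 0},{"dx": 0,"dy": 0,"dz": 0,"ax": 0,"ay": 0,"az": 0},{"dx": 0,"dy": 0,"dz": 0,"ax": 0,"ay": 0,"az": 0},{"dx": 0,"dy": 0,"dz": 0,"ax": 0,"ay": 0,"az": 0},{"dx": 0,"dy": 0,"dz": 0,"ax": 0,"ay": 0,"az": 0},{"dx": 0,"dy": 0,"dz": 0,"ax": 0,"ay": 0,"az": 0}], fingers=0, force=35)

```text
t: 3.08
tcp_pos: [0.5615, -0.032, 0.0937]
eef_rot: [2.221, 2.221, 0.001]
contact_force: [-1.6, -0.7, 6.9]
grip_width: 0.0271
gripper_force: 36.8
```

Emit:
carry_out(plan=[{"dx": -4,"dy": 0,"dz": 0,"ax": 0,"ay": 0,"az": 0},{"dx": -8,"dy": 0,"dz": 0,"ax": 0,"ay": 0,"az": 0},{"dx": -12,"dy": 0,"dz": 0,"ax": 0,"ay": 0,"az": 0},{"dx": -16,"dy": 0,"dz": 0,"ax": 0,"ay": 0,"az": 0},{"dx": -20,"dy": 0,"dz": 0,"ax": 0,"ay": 0,"az": 0},{"dx": -24,"dy": 0,"dz": 0,"ax": 0,"ay": 0,"az": 0},{"dx": -27,"dy": 0,"dz": 0,"ax": 0,"ay": 0,"az": 0},{"dx": -29,"dy": 0,"dz": 0,"ax": 0,"ay": 0,"az": 0},{"dx": -29,"dy": 0,"dz": 0,"ax": 0,"ay": 0,"az": 0},{"dx": -29,"dy": 0,"dz": 0,"ax": 0,"ay": 0,"az": 0},{"dx": -29,"dy": 0,"dz": 0,"ax": 0,"ay": 0,"az": 0}])

```text
t: 4.0
tcp_pos: [0.5616, -0.0604, 0.0937]
eef_rot: [2.221, 2.221, 0.002]
contact_force: [-1.9, 0.5, 6.0]
grip_width: 0.027
gripper_force: 36.8
```

```bash
python3 -c "
from meas import *
d=save('wrist','pics/w4.png')
s=ctrl.get_state();print(s['t'],s['tcp_pos'],s['contact_force'])
try: measure(d)
except Exception as e: print('x')
"
```

```text
4.05 [ 0.5616 -0.0604  0.0937] [-1.0051  0.7134  6.9612]
red [318.4  64.1] ztop 0.1401 rect [562.2  29. ] [26.7 23.8] 0.3 circ [562.   30.7] 13.6
red [420.1 162.4] ztop 0.0338 rect [611.4  -7.2] [ 5.9 13.2] 3.9 circ [612.3  -7.2] 6.8
yel [318.8 341.4] ztop 0.1041 rect [561.3 -55.4] [14.7 25. ] 71.6 circ [561.1 -56. ] 12.6
sleeve z 0.060241126207041314 ((562.2156372070312, -3.991352081298828), (59.61479949951172, 122.06057739257812), 0.1904783546924591)
edge yaw deg -2.1691790643173983 x at y=0 0.5339063838804334 22
edge yaw deg 2.3148874811661986 x at y=0 0.5826804380888464 2
```

View pics/w4.png

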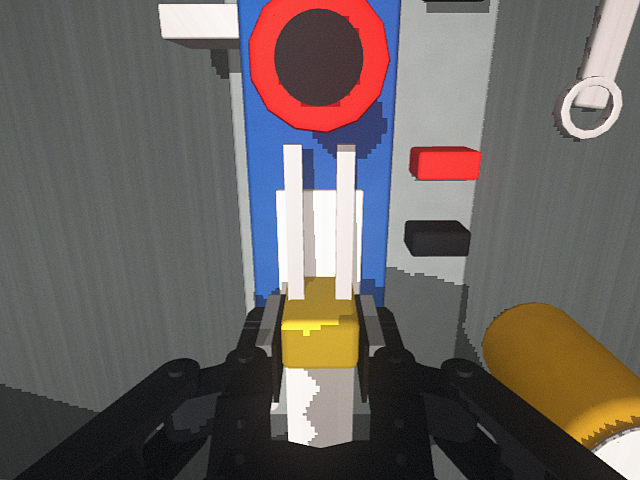

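The lock is gripped at (320,325), its fork clear of the knob at (318,60). I'll push a little more to feel the end stop.

Emit:
carry_out(plan=[{"dx": -2,"dy": 0,"dz": 0,"ax": 0,"ay": 0,"az": 0},{"dx": -4,"dy": 0,"dz": 0,"ax": 0,"ay": 0,"az": 0},{"dx": -4,"dy": 0,"dz": 0,"ax": 0,"ay": 0,"az": 0},{"dx": -4,"dy": 0,"dz": 0,"ax": 0,"ay": 0,"az": 0}])

```text
t: 4.38
tcp_pos: [0.5616, -0.0608, 0.0937]
eef_rot: [-2.217, -2.223, -0.007]
contact_force: [-2.7, 6.4, 5.6]
grip_width: 0.0271
gripper_force: 36.7
```

Emit:
carry_out(plan=[{"dx": 4,"dy": 0,"dz": 0,"ax": 0,"ay": 0,"az": 0},{"dx": 4,"dy": 0,"dz": 0,"ax": 0,"ay": 0,"az": 0},{"dx": 4,"dy": 0,"dz": 0,"ax": 0,"ay": 0,"az": 0},{"dx": 4,"dy": 0,"dz": 0,"ax": 0,"ay": 0,"az": 0},{"dx": 4,"dy": 0,"dz": -30,"ax": 0,"ay": 0,"az": 0},{"dx": 4,"dy": 0,"dz": -65,"ax": 0,"ay": 0,"az": 0},{"dx": 20,"dy": 0,"dz": -85,"ax": 0,"ay": 0,"az": 0},{"dx": 50,"dy": 0,"dz": -85,"ax": 0,"ay": 0,"az": 0},{"dx": 80,"dy": 0,"dz": -85,"ax": 0,"ay": 0,"az": 0},{"dx": 95,"dy": 0,"dz": -85,"ax": 0,"ay": 0,"az": 0},{"dx": 98,"dy": 0,"dz": -85,"ax": 0,"ay": 0,"az": 0},{"dx": 98,"dy": 0,"dz": -85,"ax": 0,"ay": 0,"az": 0}], fingers=0.7)

```text
t: 5.38
tcp_pos: [0.5613, 0.0337, 0.1776]
eef_rot: [2.219, 2.223, -0.0]
contact_force: [-0.2, -0.9, 0.2]
grip_width: 0.0596
gripper_force: 0.0
```

```bash
python3 -c "
from meas import *
d=save('wrist','pics/w5.png');save('top','pics/t5.png')
s=ctrl.get_state();print(s['t'],s['tcp_pos'],s['contact_force'],s['joint_vel'])
for n in('w5','t5'):
    d=dict(np.load('pics/%s.npz'%n)); M=masks(d)
    for c in('red','yel'):
        for ce,st,m in blobs(d,M[c],(240,190,430,480),30):
            P=pts(d,m); zt=np.percentile(P[:,2],90); T=P[abs(P[:,2]-zt)<.005]; print(n,c,ce,zt,(T.min(0)+T.max(0))/2,T.max(0)-T.min(0))
"
```

```text
5.4833 [0.5613 0.0309 0.1773] [ 0.5449  0.1413 -0.1579] [ 0.0165  0.0006  0.0074 -0.0018 -0.0013 -0.0011 -0.0031]
w5 red [319.6 273.4] 0.14057682307425373 [0.562  0.0309 0.139 ] [0.027  0.028  0.0067]
w5 red [400.  266.6] 0.034788419393723055 [ 0.6235 -0.007   0.0331] [0.0297 0.0138 0.0065]
w5 yel [314.4 234.2] 0.08098183199789548 [0.5606 0.0366 0.0802] [0.0238 0.0147 0.0035]
w5 yel [316.1 393.1] 0.1053673366444964 [ 0.562  -0.0587  0.1039] [0.026  0.019  0.0048]
```

View pics/w5.png

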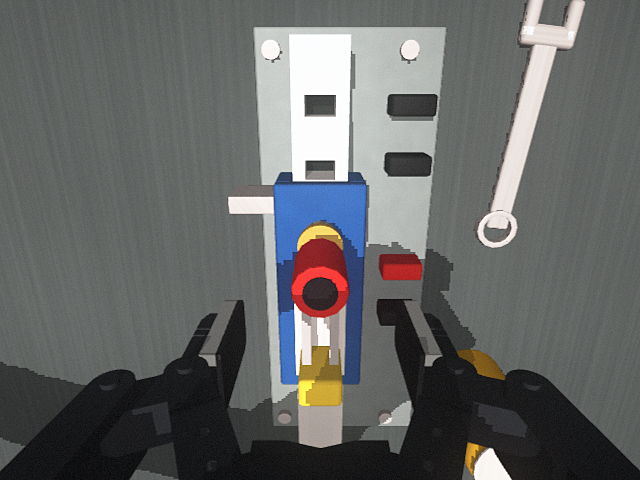

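The yellow grip is at y=-0.0587, 90 mm from the knob, so the lock is fully open. The knob at (320,285) sits between the fingers.

Emit:
carry_out(plan=[{"dx": 0,"dy": 0.5,"dz": 25,"ax": 0,"ay": 0,"az": 0},{"dx": 0,"dy": 0.5,"dz": 45,"ax": 0,"ay": 0,"az": 0},{"dx": 0,"dy": 0.5,"dz": 57,"ax": 0,"ay": 0,"az": 0},{"dx": 0,"dy": 0.5,"dz": 61,"ax": 0,"ay": 0,"az": 0},{"dx": 0,"dy": 0.5,"dz": 61,"ax": 0,"ay": 0,"az": 0},{"dx": 0,"dy": 0.5,"dz": 61,"ax": 0,"ay": 0,"az": 0}])

```text
t: 5.98
tcp_pos: [0.5622, 0.032, 0.1169]
eef_rot: [2.223, 2.219, -0.0]
contact_force: [1.5, 0.2, 0.4]
grip_width: 0.0599
gripper_force: 0.0
```

Emit:
carry_out(plan=[{"dx": 0,"dy": 0,"dz": 0,"ax": 0,"ay": 0,"az": 0},{"dx": 0,"dy": 0,"dz": 0,"ax": 0,"ay": 0,"az": 0},{"dx": 0,"dy": 0,"dz": 0,"ax": 0,"ay": 0,"az": 0},{"dx": 0,"dy": 0,"dz": 0,"ax": 0,"ay": 0,"az": 0},{"dx": 0,"dy": 0,"dz": 0,"ax": 0,"ay": 0,"az": 0},{"dx": 0,"dy": 0,"dz": 0,"ax": 0,"ay": 0,"az": 0},{"dx": 0,"dy": 0,"dz": 0,"ax": 0,"ay": 0,"az": 0},{"dx": 0,"dy": 0,"dz": 0,"ax": 0,"ay": 0,"az": 0}], fingers=0, force=70)

```text
t: 6.65
tcp_pos: [0.5615, 0.033, 0.1166]
eef_rot: [-2.221, -2.221, 0.001]
contact_force: [-1.9, 0.1, 1.4]
grip_width: 0.0268
gripper_force: 68.7
```

Emit:
carry_out(plan=[{"dx": 0,"dy": 0,"dz": -3,"ax": 0,"ay": 0,"az": 0},{"dx": 0,"dy": 0,"dz": -7,"ax": 0,"ay": 0,"az": 0},{"dx": 0,"dy": 0,"dz": -11,"ax": 0,"ay": 0,"az": 0},{"dx": 0,"dy": 0,"dz": -15,"ax": 0,"ay": 0,"az": 0},{"dx": 0,"dy": 0,"dz": -17.5,"ax": 0,"ay": 0,"az": 0},{"dx": 0,"dy": 0,"dz": -17.5,"ax": 0,"ay": 0,"az": 0},{"dx": 0,"dy": 0,"dz": -17.5,"ax": 0,"ay": 0,"az": 0},{"dx": 0,"dy": 0,"dz": -17.5,"ax": 0,"ay": 0,"az": 0}])

```text
t: 7.32
tcp_pos: [0.5615, 0.033, 0.1336]
eef_rot: [-2.221, -2.221, 0.001]
contact_force: [-1.7, -0.1, -11.4]
grip_width: 0.0263
gripper_force: 69.4
```

```bash
python3 -c "
from meas import *
s=ctrl.get_state();print(s['t'],s['tcp_pos'],s['contact_force'])
for n in('wrist','scene'):
    d=save(n,'pics/%s6.png'%n); M=masks(d)
    for c in('red','yel'):
        for ce,st,m in blobs(d,M[c],(240,190,430,480),30):
            P=pts(d,m); P=P[P[:,2]>.01];zt=np.percentile(P[:,2],90); T=P[abs(P[:,2]-zt)<.005]; print(n,c,ce,zt,(T.min(0)+T.max(0))/2,T.max(0)-T.min(0))
"
```

```text
7.3167 [0.5615 0.033  0.1336] [ -1.7348  -0.0634 -11.4146]
wrist red [409.4 292.2] 0.034758372388322197 [ 0.6209 -0.0073  0.0328] [0.0247 0.0146 0.0062]
wrist red [319.5 341.1] 0.1560123127487958 [0.5622 0.031  0.1546] [0.0266 0.0281 0.0072]
wrist yel [318.9 272.7] 0.09648006562123883 [0.5625 0.0397 0.0957] [0.0238 0.0081 0.0036]
wrist yel [322.4 441.9] 0.10514290487895235 [ 0.5635 -0.0521  0.1042] [0.0202 0.0058 0.0036]
scene red [362.8 234.9] 0.18698756274477543 [0.582  0.0519 0.1873] [0.0095 0.0031 0.0074]
scene red [323.1 281. ] 0.03476003624763177 [ 0.6247 -0.0043  0.0338] [0.029  0.0142 0.0079]
scene yel [316.  230.8] 0.10445046471240134 [ 0.5611 -0.0562  0.1029] [0.0304 0.0191 0.0066]
scene yel [258.7 280.7] 0.08921233683894425 [ 0.7063 -0.1137  0.0888] [0.0384 0.0359 0.0085]
```

View pics/wrist6.png

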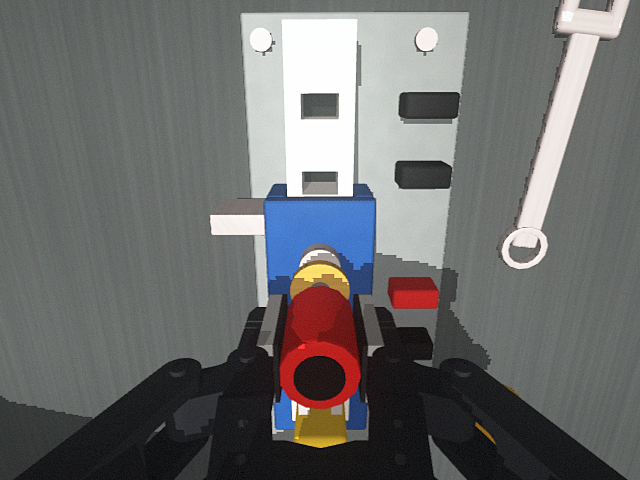

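The knob is up about 16 mm, with its top at 0.156 and the lift force at 11.4 N, so the pin is clear of its hole. The red flag is at (414,292). Next I'll slide along the rail's -y.

Emit:
carry_out(plan=[{"dx": -4,"dy": 0,"dz": 0,"ax": 0,"ay": 0,"az": 0},{"dx": -9,"dy": 0,"dz": 0,"ax": 0,"ay": 0,"az": 0},{"dx": -14,"dy": 0,"dz": 0,"ax": 0,"ay": 0,"az": 0},{"dx": -19,"dy": 0,"dz": 0,"ax": 0,"ay": 0,"az": 0},{"dx": -24,"dy": 0,"dz": 0,"ax": 0,"ay": 0,"az": 0},{"dx": -29,"dy": 0,"dz": 0,"ax": 0,"ay": 0,"az": 0},{"dx": -34,"dy": 0,"dz": 0,"ax": 0,"ay": 0,"az": 0},{"dx": -37,"dy": 0,"dz": 0,"ax": 0,"ay": 0,"az": 0},{"dx": -39,"dy": 0,"dz": 0,"ax": 0,"ay": 0,"az": 0},{"dx": -39,"dy": 0,"dz": 0,"ax": 0,"ay": 0,"az": 0},{"dx": -39,"dy": 0,"dz": 0,"ax": 0,"ay": 0,"az": 0}])

```text
t: 8.33
tcp_pos: [0.5616, -0.0071, 0.134]
eef_rot: [2.222, 2.22, -0.003]
contact_force: [-3.3, -1.2, -10.7]
grip_width: 0.0268
gripper_force: 69.4
```

```bash
python3 -c "
from meas import *
s=ctrl.get_state();print(s['t'],s['tcp_pos'],s['contact_force'])
for n in('wrist','scene'):
    d=save(n,'pics/%s7.png'%n); M=masks(d)
    for c in('red','yel'):
        for ce,st,m in blobs(d,M[c],(240,150,430,480),30):
            P=pts(d,m); P=P[P[:,2]>.01];zt=np.percentile(P[:,2],90); T=P[abs(P[:,2]-zt)<.005]; print(n,c,ce,zt,(T.min(0)+T.max(0))/2,T.max(0)-T.min(0))
"
```

```text
8.3333 [ 0.5616 -0.0071  0.134 ] [ -3.2978  -1.168  -10.7122]
wrist red [411.  235.3] 0.03474180558443875 [ 0.6193 -0.0071  0.0329] [0.0213 0.0139 0.0063]
wrist red [319.4 341.2] 0.15644238054634188 [ 0.5623 -0.0091  0.1549] [0.0267 0.0282 0.007 ]
wrist yel [317.4 272.2] 0.09682731317019491 [0.5619 0.0001 0.0958] [0.0222 0.0078 0.0033]
wrist yel [320.2 441.3] 0.10517679245441033 [ 0.5623 -0.0923  0.1041] [0.0271 0.0063 0.0036]
scene red [344.2 225.7] 0.1831449557877461 [0.5809 0.0112 0.1851] [0.0078 0.0023 0.0044]
scene red [323.3 280.6] 0.03466545754398886 [ 0.6244 -0.0045  0.0332] [0.0316 0.0129 0.0069]
scene yel [298.9 223.3] 0.10477386082953193 [ 0.5612 -0.0962  0.1037] [0.0297 0.0203 0.0078]
scene yel [258.8 280.2] 0.08962956398618405 [ 0.7061 -0.1118  0.0889] [0.0401 0.0337 0.0086]
```

View pics/wrist7.png

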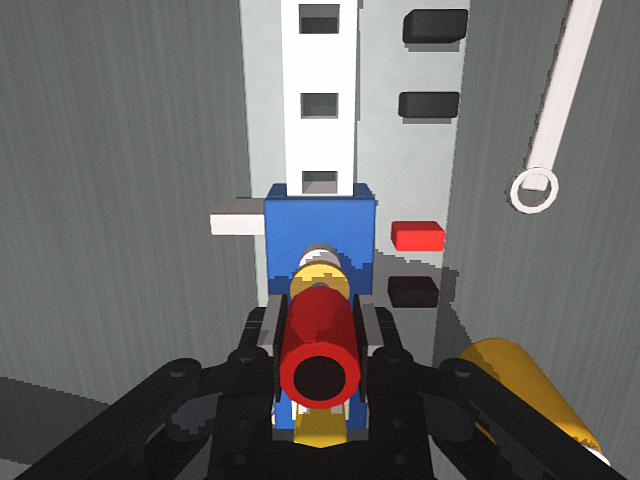

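The knob is about 1.7 mm past the flag (-0.0091 against -0.0074), with the flag at (417,236). I'll nudge it back.

Emit:
carry_out(plan=[{"dx": 1,"dy": 0,"dz": 0,"ax": 0,"ay": 0,"az": 0},{"dx": 2,"dy": 0,"dz": 0,"ax": 0,"ay": 0,"az": 0},{"dx": 2.5,"dy": 0,"dz": 0,"ax": 0,"ay": 0,"az": 0},{"dx": 2.5,"dy": 0,"dz": 0,"ax": 0,"ay": 0,"az": 0},{"dx": 2.5,"dy": 0,"dz": 0,"ax": 0,"ay": 0,"az": 0}])

```text
t: 8.85
tcp_pos: [0.5616, -0.0034, 0.134]
eef_rot: [-2.222, -2.221, 0.001]
contact_force: [-2.3, -1.9, -11.5]
grip_width: 0.0266
gripper_force: 69.4
```

Emit:
carry_out(plan=[{"dx": -1,"dy": 0,"dz": 0,"ax": 0,"ay": 0,"az": 0},{"dx": -1.8,"dy": 0,"dz": 0,"ax": 0,"ay": 0,"az": 0},{"dx": -1.8,"dy": 0,"dz": 0,"ax": 0,"ay": 0,"az": 0},{"dx": -1.8,"dy": 0,"dz": 0,"ax": 0,"ay": 0,"az": 0},{"dx": -1.8,"dy": 0,"dz": 0,"ax": 0,"ay": 0,"az": 0}])

```text
t: 9.27
tcp_pos: [0.5616, -0.0044, 0.1341]
eef_rot: [-2.22, -2.222, -0.001]
contact_force: [-5.1, 2.6, -10.8]
grip_width: 0.0266
gripper_force: 69.4
```

```bash
python3 -c "
from meas import *
s=ctrl.get_state();print(s['t'],s['tcp_pos'],s['contact_force'])
d=save('wrist','pics/w8.png'); M=masks(d)
for ce,st,m in blobs(d,M['red'],(240,150,430,480),30):
            P=pts(d,m); P=P[P[:,2]>.01];zt=np.percentile(P[:,2],90); T=P[abs(P[:,2]-zt)<.005]; print(ce,zt,(T.min(0)+T.max(0))/2,T.max(0)-T.min(0))
"
```

```text
9.2667 [ 0.5616 -0.0044  0.1341] [ -5.0872   2.5718 -10.8468]
[410.7 239.9] 0.03474751888631162 [ 0.6194 -0.0072  0.0331] [0.0215 0.0141 0.0067]
[319.3 341. ] 0.15647143075645592 [ 0.5623 -0.0062  0.1552] [0.0266 0.0281 0.0074]
```

Emit:
carry_out(plan=[{"dx": -0.8,"dy": 0,"dz": 2,"ax": 0,"ay": 0,"az": 0},{"dx": -0.8,"dy": 0,"dz": 4,"ax": 0,"ay": 0,"az": 0},{"dx": -0.8,"dy": 0,"dz": 6,"ax": 0,"ay": 0,"az": 0},{"dx": -0.8,"dy": 0,"dz": 8,"ax": 0,"ay": 0,"az": 0},{"dx": -0.8,"dy": 0,"dz": 10,"ax": 0,"ay": 0,"az": 0},{"dx": -0.8,"dy": 0,"dz": 12,"ax": 0,"ay": 0,"az": 0},{"dx": -0.8,"dy": 0,"dz": 14,"ax": 0,"ay": 0,"az": 0},{"dx": -0.8,"dy": 0,"dz": 14,"ax": 0,"ay": 0,"az": 0}])

```text
t: 9.98
tcp_pos: [0.5617, -0.0058, 0.1207]
eef_rot: [2.221, 2.221, -0.0]
contact_force: [-6.5, 1.4, -1.8]
grip_width: 0.0263
gripper_force: 70.4
```

Emit:
carry_out(plan=[{"dx": 0,"dy": 0,"dz": 2,"ax": 0,"ay": 0,"az": 0},{"dx": 0,"dy": 0,"dz": 4,"ax": 0,"ay": 0,"az": 0},{"dx": 0,"dy": 0,"dz": 6,"ax": 0,"ay": 0,"az": 0},{"dx": 0,"dy": 0,"dz": 8,"ax": 0,"ay": 0,"az": 0},{"dx": 0,"dy": 0,"dz": 9.5,"ax": 0,"ay": 0,"az": 0},{"dx": 0,"dy": 0,"dz": 9.5,"ax": 0,"ay": 0,"az": 0},{"dx": 0,"dy": 0,"dz": 9.5,"ax": 0,"ay": 0,"az": 0},{"dx": 0,"dy": 0,"dz": 9.5,"ax": 0,"ay": 0,"az": 0}])

```text
t: 10.65
tcp_pos: [0.5618, -0.0058, 0.113]
eef_rot: [2.22, 2.221, -0.0]
contact_force: [-9.0, 1.8, 10.5]
grip_width: 0.0265
gripper_force: 72.3
```

```bash
python3 -c "
from meas import *
s=ctrl.get_state();print(s['t'],s['tcp_pos'],s['contact_force'],s['gripper_force'])
for n in('wrist',):
    d=save(n,'pics/%s9.png'%n); M=masks(d)
    for ce,st,m in blobs(d,M['red'],(240,150,430,480),30):
            P=pts(d,m); P=P[P[:,2]>.01];zt=np.percentile(P[:,2],90); T=P[abs(P[:,2]-zt)<.005]; print(ce,zt,(T.min(0)+T.max(0))/2,T.max(0)-T.min(0))
"
```

```text
10.65 [ 0.5618 -0.0058  0.113 ] [-9.0417  1.7989 10.5167] 72.27928876876831
[413.5 249.6] 0.03476837947158505 [ 0.6167 -0.0071  0.0329] [0.0164 0.0142 0.0063]
[319.  341.1] 0.13550303938156122 [ 0.5624 -0.0074  0.1337] [0.0266 0.028  0.0065]
```

View pics/wrist9.png

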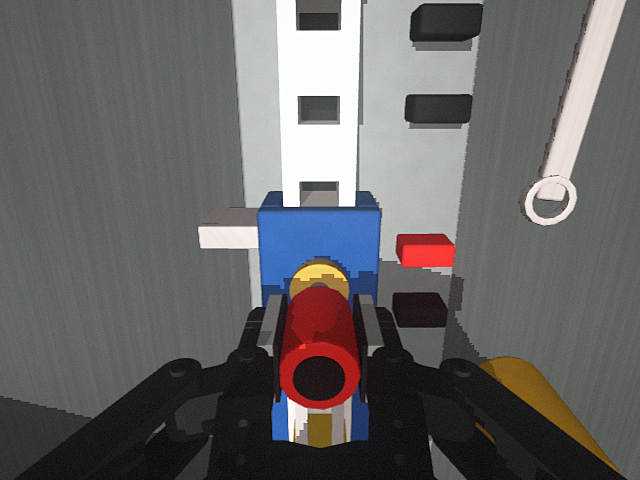

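The knob top is at 0.1355, 5.1 mm below its rest height. It is level with the flag (-0.0074 against -0.0071) and pressed with 10.5 N, so the pin is home and the fingers are still gripping.

```bash
python3 -c "
from plant import ctrl
print(ctrl.job_done())"
```

```text
the job is handed in; nothing more can be done
None
```

I handed the job in with the stop at the red-flag hole: lock fully open, pin pressed home at about 10.5 N, and the fingers still gripping the red knob. The hand-in returned no verdict, and I never touched the oil can, wrench or chuck.

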